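# Pick the softest heel cushion on the trial board

## Task

On the plywood trial board, press down each of the three sprung heel cushions well with your fingertips, one at a time from the robot's left to its right, to feel which spring is the softest. Then push the white tag behind that softest cushion all the way down to mark it for this pair, and leave the other two tags up. Only touch and push: do not pull any tag up, and do not pick up or shift the tools and parts lying around.

Things in the scene. Friction and masses are not known exactly. Their poses are not given: they have to be found in the camera images.
- board: plywood trial board, 200 (x) x 430 (y) x 18 mm, fixed flat on the 2 mm cutting mat; origin at the centre of its underside, x from its near edge (pads' side) to its far edge (tags' side), y to the left, z up. On it, 130 mm apart, square to it, three identical sprung cartridges in an order that changes: left (board y = +130 mm), middle (0), right (-130 mm), each a pad with its tag behind
- pad_a_top (a point): centre of the cork top of one heel cushion (pad): heel shape 66 mm along board x, 56 mm along y, round end to the near edge, level, its top 72 mm above the table at rest. It sits on a plywood deck on a coil spring; deck, cork and the tag behind it go straight down together when pressed, this point with them
- pad_a (a joint): how far pad a is pressed, m: 0 at rest to 0.014 (bottomed); it springs back. Force grows steadily with depth, from under 3 N at the start to between 3 and 14 N at the bottom. The three spring rates differ by a factor of 1.4 or more, the softest being less than half of the next; they look alike
- tag_a_top (a point): centre of the top of pad a's tag, 54 mm from that pad's centre along board +x: white upright plate with blank label and thumb bar on top (46 mm along y, 14 along x, 8 high), in a grey slotted guide (52 x 18 mm) on the pad's deck. Its top is 38 mm above the cork when up, 20 mm when fully down (bar on the guide); it rides down with the deck, so push until both are down
- tag_a (a joint): how far pad a's tag is pushed down into its guide, m: 0 up (starts between 0 and 0.002), 0.018 fully down; slides with about 2.5 N of friction and stays where it is left; negative if pulled up
- pad_b_top (a point): centre of the cork top of one heel cushion (pad): heel shape 66 mm along board x, 56 mm along y, round end to the near edge, level, its top 72 mm above the table at rest. It sits on a plywood deck on a coil spring; deck, cork and the tag behind it go straight down together when pressed, this point with them
- pad_b (a joint): how far pad b is pressed, m: 0 at rest to 0.014 (bottomed); it springs back. Force grows steadily with depth, from under 3 N at the start to between 3 and 14 N at the bottom. The three spring rates differ by a factor of 1.4 or more, the softest being less than half of the next; they look alike
- tag_b_top (a point): centre of the top of pad b's tag, 54 mm from that pad's centre along board +x: white upright plate with blank label and thumb bar on top (46 mm along y, 14 along x, 8 high), in a grey slotted guide (52 x 18 mm) on the pad's deck. Its top is 38 mm above the cork when up, 20 mm when fully down (bar on the guide); it rides down with the deck, so push until both are down
- tag_b (a joint): how far pad b's tag is pushed down into its guide, m: 0 up (starts between 0 and 0.002), 0.018 fully down; slides with about 2.5 N of friction and stays where it is left; negative if pulled up
- pad_c_top (a point): centre of the cork top of one heel cushion (pad): heel shape 66 mm along board x, 56 mm along y, round end to the near edge, level, its top 72 mm above the table at rest. It sits on a plywood deck on a coil spring; deck, cork and the tag behind it go straight down together when pressed, this point with them
- pad_c (a joint): how far pad c is pressed, m: 0 at rest to 0.014 (bottomed); it springs back. Force grows steadily with depth, from under 3 N at the start to between 3 and 14 N at the bottom. The three spring rates differ by a factor of 1.4 or more, the softest being less than half of the next; they look alike
- tag_c_top (a point): centre of the top of pad c's tag, 54 mm from that pad's centre along board +x: white upright plate with blank label and thumb bar on top (46 mm along y, 14 along x, 8 high), in a grey slotted guide (52 x 18 mm) on the pad's deck. Its top is 38 mm above the cork when up, 20 mm when fully down (bar on the guide); it rides down with the deck, so push until both are down
- tag_c (a joint): how far pad c's tag is pushed down into its guide, m: 0 up (starts between 0 and 0.002), 0.018 fully down; slides with about 2.5 N of friction and stays where it is left; negative if pulled up
- rivet_tin: small round aluminium rivet tin, 32 mm across, 32 mm high, standing loose on the board in the gap between the left and middle cartridges; origin at its underside; not part of the job
- heel_lift: loose heel-shaped lift, 40 x 32 x 18 mm, lying on the board in the gap between the middle and right cartridges; origin at its underside; not part of the job
- last_left: shoe last, 246 mm long, 86 mm wide, 98 mm high, standing loose on the mat to the left of the board, toe to the robot; origin at its underside; not part of the job
- last_right: the other last of the pair, same size, beside it; origin at its underside; not part of the job
- glue_jar: amber jar with a steel lid, 72 mm across, 85 mm high, to the right of the board; origin at its underside; not part of the job
- hammer: hammer with a wooden handle, 260 mm long, lying beyond the board; origin at its underside; not part of the job
- awl: awl, 150 mm long, lying to the right of the board, between jar and tray; origin at its underside; not part of the job
- buckle_tray: open grey tray of buckles, 110 x 150 x 30 mm, to the right of the board; origin at its underside; not part of the job

How it is judged:
By the outcome, as a careful person would: the job done as asked, in the order asked, and still so for the second after the job is handed in, with the robot touching nothing.
It also fails if it takes over 54 s, if anything falls off the work surface, if the arm or the gripper's body presses on something with over 40 N, if the wrist force passes 120 N, or if a joint passes its speed limit or range.

## Robot

A 6-joint arm with a two-finger parallel gripper is mounted at the origin on the work surface. World frame = base frame: x ahead of the robot, y to its left, z up, the work surface at z = 0. Lengths are in m, angles in degrees, forces in N, time in s.
With the tool pointing down it reaches from about 0.3 to 0.875 m from the base axis. Payload 6.4 kg.
Tool frame: the origin (TCP) lies at the very end of the fingers, on their centre line; the grasp point (between the pads) lies manip.grip_depth behind it (manip.grip_depth is the distance from the TCP to the grasp point, in m); z points along the fingers, y is the direction in which the jaws open and shut (so a half turn about z gives the same grasp; the last joint's range is limited). The gripper opens to 85 mm and grips with 20 to 120 N. Pads are 22 mm wide; open, the fingers measure 114 mm over their backs; the gripper's body (76 mm by 85 mm) begins 54 mm behind the grasp point. The pads swing forward as they close: fully open they stand 13 mm farther back than shut.
Start: joints at [-78.684, 10.359, 92.074, -0, 77.567, -11.82], TCP at [0.226, -0.529, 0.231] pointing down, gripper open.
Joint ranges: [-171.53, 171.53], [-51.25, 118.39], [17.06, 147.69], [-65.23, 245.23], [0, 150.52], [-178.68, 178.68]. Speed limits (degrees/s): [147.25, 147.25, 172.46, 180, 180, 180].

## Interface

Orientations are given as a 3x3 rotation matrix whose columns are the frame's x, y, z axes.
In Python, from station import manip gives the robot as it stands.
- The arm moves only by the shell command python3 -m jog 'ROWS' [OPENING] [FORCE]. ROWS is JSON, a list of rows, each a list of 2 entries, a list of its own where there are three numbers: the shift along the tool's x, y, z in m, then the turn, a rotation vector about the tool's x, y, z in rad. A call has 1 to 20 rows; each row shifts and turns the commanded pose from where the row before left it, along the tool's axes as they then stand; what a row does not reach is not made up. A row lasts 1/12 s, in which the tool goes at most 41.7 mm and 7.16 degrees, less where a joint would pass 70% of its speed; a pose out of reach is approached as far as the arm can. A call with a gripper value outside its range is refused whole. OPENING is the finger opening in m, from 0 to 0.0854, set as the call begins (- or left out, the last holds). The fingers move at their own pace and stop on an object; FORCE is the grip in N (left out, the last holds). Time passes only in rows, so rows that do not move let the fingers close. It gives the time, the measured TCP pose, the force and the opening at its end, in the units of the state.
- manip.state(): the state, without advancing time (a new reading comes with each control period).
- manip.get_image(name): name is "scene" or "top" or "wrist"; returns a dict with "pixels" (420x560x3 uint8, red, green, blue), "intrinsics" (3x3 intrinsics, pixels), "R" (3x3) and "t" (3): a world point X has camera coordinates R X + t. Camera axes: x right, y down, z forward; pixel columns grow to the right and rows downward; lengths in m; the calibration is good to about 2 mm. A picture is of the moment at which its call begins. There is no depth.
- manip.close_job(): hands the job in, once; it reports no verdict.
The state is a dict: "clock": time; "q": joint angles; "qd": joint speeds; "joint_efforts": joint torques, N m; "position": TCP position; "tool_rot": TCP orientation; "contact_force": force on the tool from outside, world axes, zero at the start; "torque": the same for the moment, N m; "gripper_width": finger opening in m.
Only numpy, scipy, OpenCV 4.12 (cv2) and the standard library are available. Lean on these libraries where they do the work, as an engineer would, in place of code of your own. Each camera call takes 0.05 s, during which the arm holds its last target.

## Working session

There is one attempt and no reset: what is moved stays moved. The work goes in short steps, Python scripts to look and compute and a shell command to move; the robot and the scene stay as the last step left them, time stands still between calls to the robot, and variables do not carry over. Pictures are saved under pics/ and viewed, and the job is handed in when it is done.

```bash
mkdir -p pics; ls; python3 - <<'E'
from station import manip
import cv2
for n in ["scene","top","wrist"]:
    im=manip.get_image(n); cv2.imwrite(f"pics/{n}0.png",im["pixels"][:,:,::-1])
    print(n,im["intrinsics"],im["R"],im["t"])
print(manip.state(),manip.grip_depth)
E
```

```text
pics
scene [[455.46477506   0.         280.86348096]
 [  0.         455.46477506 213.62235069]
 [  0.           0.           1.        ]] [[-0.85820329  0.51330625  0.0019496 ]
 [ 0.28629566  0.48180694 -0.82818891]
 [-0.42605387 -0.71019629 -0.56044566]] [ 0.4750426  -0.07900289  1.89902283]
top [[462.4285479    0.         273.93666175]
 [  0.         462.4285479  203.36351337]
 [  0.           0.           1.        ]] [[-0.02042359 -0.99968504 -0.01458386]
 [-0.99569651  0.02165664 -0.09010802]
 [ 0.09039548  0.01268077 -0.99582521]] [0.04648536 0.58278959 1.35100302]
wrist [[354.43122458   0.         278.95314228]
 [  0.         354.43122458 206.77973415]
 [  0.           0.           1.        ]] [[ 3.94731029e-01 -9.18796251e-01 -9.29582505e-04]
 [-8.81107392e-01 -3.78825647e-01  2.83091668e-01]
 [-2.60455713e-01 -1.10926003e-01 -9.59092406e-01]] [-0.57478622 -0.03773554  0.37749709]
{'clock': 0.15, 'q': array([-7.86838635e+01,  1.03940142e+01,  9.21178738e+01,  9.66775437e-04,
        7.75665048e+01, -1.18196492e+01]), 'qd': array([-0.06233449,  0.05098754, -0.13847712, -0.05496173, -0.07977777,
       -0.03007774]), 'joint_efforts': array([-4.29526863e-04, -4.45260000e+01, -3.51691031e+01, -3.62963447e-04,
        5.83848974e-03,  1.15905078e-06]), 'position': array([ 0.22586664, -0.5283314 ,  0.23057771]), 'tool_rot': array([[ 9.19577742e-01,  3.92908021e-01, -2.52316343e-04],
       [ 3.92907991e-01, -9.19576806e-01,  1.34484628e-03],
       [ 2.96376634e-04, -1.33582781e-03, -9.99999064e-01]]), 'contact_force': array([-0.52034802, -0.0033379 ,  0.58727002]), 'torque': array([ 0.02901977, -0.00207814, -0.03292437]), 'gripper_width': 0.08554577923347985} 0.0187
```

View pics/top0.png

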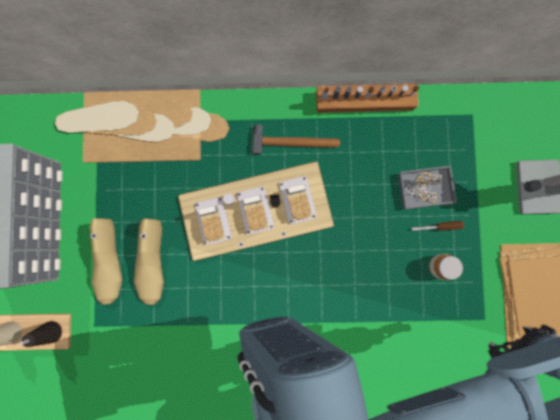

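View pics/scene0.png

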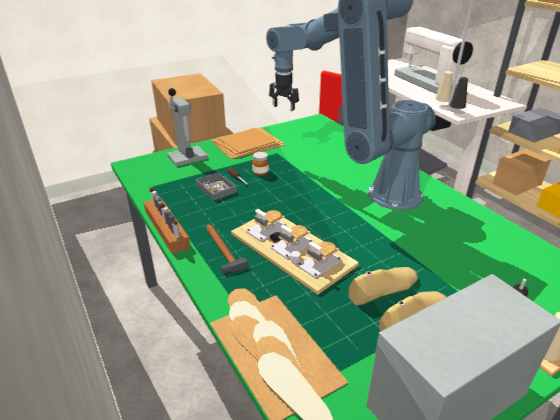

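The top view shows the board with corners near (180,195), (318,163), (332,225) and (193,258). Its three cartridges sit at about (211,222), (255,212) and (298,202). I'll enlarge it and extract the contours.

```bash
cat > h.py <<'E'
import numpy as np, cv2
from station import manip
def ray(im,u,v,z):
    K,R,t=im["intrinsics"],im["R"],im["t"]
    d=R.T@np.linalg.inv(K)@np.array([u,v,1.]); c=-R.T@t
    return c+d*(z-c[2])/d[2]
def proj(im,X):
    p=im["intrinsics"]@(im["R"]@np.asarray(X)+im["t"]); return p[:2]/p[2]
E
python3 - <<'E'
from h import *
im=manip.get_image("top"); p=im["pixels"]
hsv=cv2.cvtColor(p,cv2.COLOR_RGB2HSV)
green=(hsv[...,0]>50)&(hsv[...,0]<95)&(hsv[...,1]>110)
m=(~green).astype(np.uint8); w=np.zeros_like(m); w[157:264,172:340]=m[157:264,172:340]
cs,_=cv2.findContours(w,0,2); c=max(cs,key=cv2.contourArea)
r=cv2.minAreaRect(c); b=cv2.boxPoints(r); print(r)
pts=np.array([ray(im,u,v,.020) for u,v in b]); print(b,pts)
print("ctr",pts.mean(0)); e=[pts[1]-pts[0],pts[2]-pts[1]]
for k in e: print(np.linalg.norm(k),np.degrees(np.arctan2(k[1],k[0])))
z=cv2.resize(p[155:267,170:345],None,fx=4.5,fy=4.5,interpolation=2)
cv2.imwrite("pics/topz.png",z[:,:,::-1])
E
```

```text
((255.07737731933594, 210.6260986328125), (69.98228454589844, 147.95632934570312), 76.34235382080078)
[[174.92892 194.09209]
 [318.70163 159.15666]
 [335.22583 227.16011]
 [191.45312 262.09552]] [[ 0.61872303  0.33152719  0.02      ]
 [ 0.71512754 -0.10342983  0.02      ]
 [ 0.50923464 -0.14652665  0.02      ]
 [ 0.41461757  0.28256542  0.02      ]]
ctr [0.5644257  0.09103403 0.02      ]
0.4455125562021744 -77.50290597763251
0.2103549871968845 -168.17772378794996
```

View pics/topz.png

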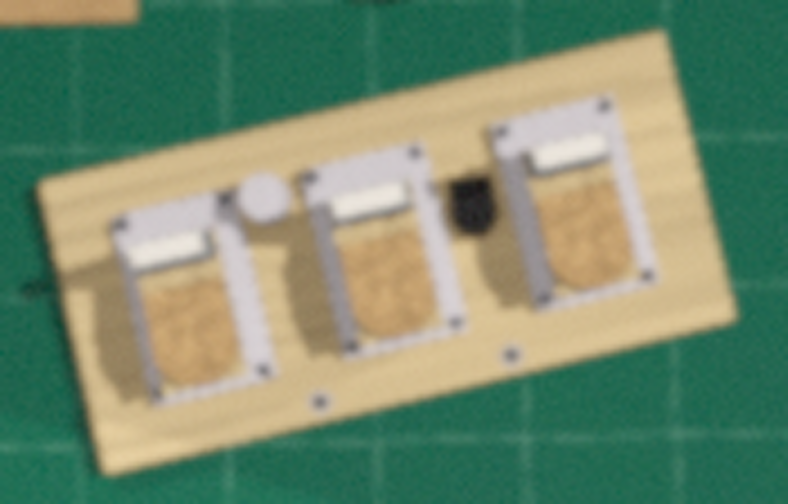

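The zoom shows clear board corners at (38,182), (666,30), (738,322) and (103,475). White tag bars are at (165,249), (368,201) and (568,154). The tin is near (264,197) and the black lift near (472,205).

```bash
python3 - <<'E'
from h import *
im=manip.get_image("top"); p=im["pixels"]
f=lambda a:(np.array(a)+.5)/4.5-.5+np.array([170,155])
C=[ray(im,*f(a),.020) for a in [(38,182),(666,30),(738,322),(103,475)]]
C=np.array(C); print(C, C.mean(0))
for i in range(4):
    k=C[(i+1)%4]-C[i]; print(np.linalg.norm(k),np.degrees(np.arctan2(k[1],k[0])))
cork=[(190,330),(388,284),(585,234)]
for a in cork: print("cork",ray(im,*f(a),.072))
hsv=cv2.cvtColor(p,cv2.COLOR_RGB2HSV).astype(int)
w=((hsv[...,2]>205)&(hsv[...,1]<35)).astype(np.uint8); z=np.zeros_like(w); z[165:250,180:330]=w[165:250,180:330]
n,l,s,c=cv2.connectedComponentsWithStats(z)
for i in range(1,n):
    if s[i,4]>15: print("tag?",s[i],c[i],ray(im,*c[i],.108))
E
```

```text
[[ 0.61559956  0.32209818  0.02      ]
 [ 0.70873048 -0.09995925  0.02      ]
 [ 0.51228747 -0.14182865  0.02      ]
 [ 0.42023966  0.27942574  0.02      ]] [0.56421429 0.089934   0.02      ]
0.43221041454816966 -77.55655326762206
0.20085542122755587 -167.9681494112816
0.43119375852876546 102.32590081284563
0.19996607023466328 12.321583392346763
cork [0.51252014 0.21342867 0.072     ]
cork [0.53922452 0.08648348 0.072     ]
cork [ 0.56853953 -0.04004221  0.072     ]
tag? [282 178  34  36 318] [300.06918239 189.1918239 ] [ 0.61460807 -0.04103479  0.108     ]
tag? [241 188  25  15 217] [251.68202765 194.85714286] [0.60160388 0.09517054 0.108     ]
tag? [224 194   9   8  58] [228.12068966 197.44827586] [0.59574081 0.16152998 0.108     ]
tag? [263 198  10  27 112] [267.48214286 212.77678571] [0.55020869 0.05174871 0.108     ]
tag? [198 200  18  14 177] [206.40677966 206.37288136] [0.57189831 0.22284787 0.108     ]
tag? [219 206  12  30 160] [224.41875 221.3875 ] [0.52865864 0.17267123 0.108     ]
```

Board yaw is about 12.3°, and the pads are near (0.5125,0.2136), (0.540,0.0866) and (0.568,-0.040). I'll close the gripper, align it and go above the left pad.

```bash
python3 -m jog '[[[0,0,0],[0,0,0.095]],[[0,0,0],[0,0,0.095]],[[0.0218,-0.0332,0],[0,0,0]],[[0.0218,-0.0332,0],[0,0,0]],[[0.0218,-0.0332,0],[0,0,0]],[[0.0218,-0.0332,0],[0,0,0]],[[0.0218,-0.0332,0],[0,0,0]],[[0.0218,-0.0332,0],[0,0,0]],[[0.0218,-0.0332,0],[0,0,0]],[[0.0218,-0.0332,0],[0,0,0]],[[0.0218,-0.0332,0],[0,0,0]],[[0.0218,-0.0332,0],[0,0,0]],[[0.0218,-0.0332,0],[0,0,0]],[[0.0218,-0.0332,0],[0,0,0]],[[0.0218,-0.0332,0],[0,0,0]],[[0.0218,-0.0332,0],[0,0,0]],[[0.0218,-0.0332,0],[0,0,0]],[[0.0218,-0.0332,0],[0,0,0]],[[0,0,0],[0,0,0]],[[0,0,0],[0,0,0]]]' 0 20
cat > w.py <<'E'
from h import *
import sys
s=manip.state(); np.set_printoptions(precision=4,suppress=True)
R=s["tool_rot"]; print(s["clock"],s["position"],"yaw",np.degrees(np.arctan2(R[1,0],R[0,0])),s["contact_force"],s["gripper_width"])
M=np.array([.5401,.0866]);a=np.radians(12.25);bx=np.array([np.cos(a),np.sin(a)]);by=np.array([-bx[1],bx[0]])
for n,k in (("L",.13),("M",0),("R",-.13)):
  for nm,o,z in(("pad",0,.072),("tag",.054,.11)):
    X=np.r_[M+k*by+o*bx,z]; print(n,nm,X,"tool delta",R.T@(X-s["position"]))
E
python3 w.py
```

```text
clock: 1.92
position: [0.4541, 0.0664, 0.2311]
tool_rot: [[0.976, 0.217, -0.001], [0.217, -0.976, -0.0], [-0.001, -0.0, -1.0]]
contact_force: [-0.2, 0.4, -1.8]
gripper_width: 0.0001
1.9167 [0.4541 0.0664 0.2311] yaw 12.533429473398149 [-0.1818  0.4446 -1.7693] 7.274341998000483e-05
L pad [0.5125 0.2136 0.072 ] tool delta [ 0.0891 -0.131   0.159 ]
L tag [0.5653 0.2251 0.11  ] tool delta [ 0.1431 -0.1308  0.121 ]
M pad [0.5401 0.0866 0.072 ] tool delta [ 0.0885 -0.001   0.159 ]
M tag [0.5929 0.0981 0.11  ] tool delta [ 0.1424 -0.0008  0.121 ]
R pad [ 0.5677 -0.0404  0.072 ] tool delta [0.0878 0.129  0.159 ]
R tag [ 0.6205 -0.029   0.11  ] tool delta [0.1418 0.1292 0.121 ]
```

```bash
python3 -m jog '[[[0.021,-0.0327,0.0],[0,0,0]],[[0.021,-0.0327,0],[0,0,0]],[[0.021,-0.0327,0],[0,0,0]],[[0.021,-0.0327,0],[0,0,0]],[[0,0,0.03],[0,0,0.005]],[[0,0,0.03],[0,0,0]],[[0,0,0.03],[0,0,0]],[[0,0,0],[0,0,0]],[[0,0,0],[0,0,0]],[[0,0,0],[0,0,0]]]'
python3 w.py; python3 - <<'E'
from h import *
im=manip.get_image("wrist"); p=im["pixels"].copy()
cv2.imwrite("pics/w1.png",p[:,:,::-1])
for X in [(.5125,.2136,.072),(.5653,.2251,.11)]: print(proj(im,X))
E
```

```text
clock: 2.75
position: [0.5096, 0.2091, 0.143]
tool_rot: [[0.979, 0.206, 0.002], [0.206, -0.979, 0.0], [0.002, 0.0, -1.0]]
contact_force: [0.3, 0.4, 0.3]
gripper_width: 0.0002
2.75 [0.5096 0.2091 0.143 ] yaw 11.875924354153561 [0.2971 0.351  0.3186] 0.0001805877672663238
L pad [0.5125 0.2136 0.072 ] tool delta [ 0.0037 -0.0039  0.071 ]
L tag [0.5653 0.2251 0.11  ] tool delta [ 0.0577 -0.0042  0.0331]
M pad [0.5401 0.0866 0.072 ] tool delta [0.0045 0.1261 0.071 ]
M tag [0.5929 0.0981 0.11  ] tool delta [0.0586 0.1258 0.0331]
R pad [ 0.5677 -0.0404  0.072 ] tool delta [0.0053 0.2561 0.071 ]
R tag [ 0.6205 -0.029   0.11  ] tool delta [0.0594 0.2558 0.0331]
[271.95944621 214.9054677 ]
[269.34993228 132.34725295]
```

View pics/w1.png

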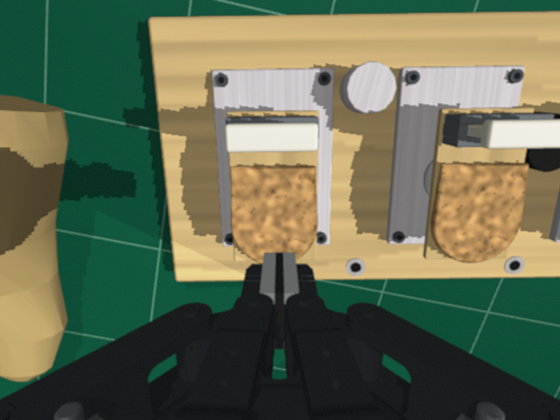

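The wrist view confirms the fit: left cork is centred near (275,213) against a predicted (272,215), and the tag bar near (271,130). I'll approach to 6 mm above the cork for a force baseline.

```bash
cat > f.py <<'E'
from h import *
P=[];F=[]
for i in range(6):
    manip.get_image("wrist"); s=manip.state(); P.append(s["position"]);F.append(s["contact_force"])
P=np.array(P);F=np.array(F); np.set_printoptions(precision=4,suppress=True)
print(s["clock"],"pos",P.mean(0),"zsd",P[:,2].std().round(5),"F",F.mean(0),"sd",F[:,2].std().round(2))
E
python3 -m jog '[[[0,-0.004,0.025],[0,0,-0.003]],[[0,0,0.025],[0,0,0]],[[0,0,0.015],[0,0,0]],[[0,0,0],[0,0,0]],[[0,0,0],[0,0,0]]]' >/dev/null; python3 f.py
python3 -m jog '[[[0,0,0.004],[0,0,0]],[[0,0,0.004],[0,0,0]],[[0,0,0],[0,0,0]],[[0,0,0],[0,0,0]]]' >/dev/null; python3 f.py
```

```text
3.5167 pos [0.5092 0.2141 0.0784] zsd 0.00035 F [0.2646 0.0744 0.2837] sd 0.39
4.15 pos [0.5082 0.214  0.0687] zsd 2e-05 F [1.6451 0.6416 3.6922] sd 0.7
```

```bash
python3 -m jog '[[[0,0,0.002],[0,0,0]],[[0,0,0.002],[0,0,0]],[[0,0,0],[0,0,0]],[[0,0,0],[0,0,0]]]' >/dev/null; python3 f.py
python3 -m jog '[[[0,0,0.002],[0,0,0]],[[0,0,0.002],[0,0,0]],[[0,0,0],[0,0,0]],[[0,0,0],[0,0,0]]]' >/dev/null; python3 f.py
```

```text
4.7833 pos [0.5082 0.214  0.0646] zsd 2e-05 F [2.2758 0.5803 5.8429] sd 0.6
5.4167 pos [0.5082 0.214  0.0609] zsd 2e-05 F [1.4653 0.3075 7.7328] sd 0.63
```

```bash
python3 -m jog '[[[0,0,0.002],[0,0,0]],[[0,0,0],[0,0,0]],[[0,0,0],[0,0,0]]]' >/dev/null; python3 f.py
python3 -m jog '[[[0,0,0.0015],[0,0,0]],[[0,0,0],[0,0,0]],[[0,0,0],[0,0,0]]]' >/dev/null; python3 f.py
```

```text
5.9667 pos [0.5082 0.214  0.059 ] zsd 2e-05 F [0.939  0.3637 8.906 ] sd 0.63
6.5167 pos [0.5082 0.214  0.058 ] zsd 1e-05 F [-0.727  -0.4465 12.896 ] sd 0.35
```

Left pad: about 2 N preload, about 0.53 N/mm, bottomed at about 9–10 N. Next is the middle pad.

```bash
python3 -m jog '[[[0,0,-0.025],[0,0,0]],[[0,0,-0.025],[0,0,0]],[[0,0.0325,0],[0,0,0]],[[0,0.0325,0],[0,0,0]],[[0,0.0325,0],[0,0,0]],[[0,0.0325,0],[0,0,0]],[[0,0,0],[0,0,0]],[[0,0,0],[0,0,0]]]' >/dev/null; python3 w.py|head -5; python3 f.py
```

```text
7.1833 [0.5338 0.0855 0.1056] yaw 11.944494725993016 [0.4988 0.0146 0.2674] 6.471807193205074e-05
L pad [0.5125 0.2136 0.072 ] tool delta [ 0.0058 -0.1298  0.0337]
L tag [0.5653 0.2251 0.11  ] tool delta [ 0.0597 -0.1301 -0.0044]
M pad [0.5401 0.0866 0.072 ] tool delta [0.0065 0.0002 0.0336]
M tag [0.5929 0.0981 0.11  ] tool delta [ 0.0604 -0.0001 -0.0046]
7.4833 pos [0.5339 0.0876 0.1061] zsd 0.00029 F [-0.2427  0.2032 -0.0094] sd 0.45
```

```bash
python3 -m jog '[[[0.002,0,0.015],[0,0,0]],[[0,0,0.015],[0,0,0]],[[0,0,0.004],[0,0,0]],[[0,0,0.004],[0,0,0]],[[0,0,0],[0,0,0]],[[0,0,0],[0,0,0]]]' >/dev/null; python3 f.py
python3 -m jog '[[[0,0,0.002],[0,0,0]],[[0,0,0.002],[0,0,0]],[[0,0,0],[0,0,0]],[[0,0,0],[0,0,0]]]' >/dev/null; python3 f.py
python3 -m jog '[[[0,0,0.002],[0,0,0]],[[0,0,0.002],[0,0,0]],[[0,0,0],[0,0,0]],[[0,0,0],[0,0,0]]]' >/dev/null; python3 f.py
```

```text
8.2833 pos [0.537  0.0877 0.0696] zsd 9e-05 F [-3.0023  1.8964  4.646 ] sd 0.47
8.9167 pos [0.5373 0.0875 0.0656] zsd 2e-05 F [-3.3719  2.6136  8.2238] sd 0.45
9.55 pos [0.5374 0.0875 0.0619] zsd 2e-05 F [-4.8042  2.5723 10.615 ] sd 0.39
```

```bash
python3 -m jog '[[[0,0,0.0025],[0,0,0]],[[0,0,0],[0,0,0]],[[0,0,0],[0,0,0]]]' >/dev/null; python3 f.py
python3 -m jog '[[[0,0,0.002],[0,0,0]],[[0,0,0],[0,0,0]],[[0,0,0],[0,0,0]]]' >/dev/null; python3 f.py
```

```text
10.1 pos [0.5375 0.0875 0.0596] zsd 3e-05 F [-5.7093  2.242  12.6675] sd 0.66
10.65 pos [0.5375 0.0875 0.058 ] zsd 1e-05 F [-6.833   2.3411 15.6788] sd 0.41
```

The middle pad is stiffer, at about 0.8 N/mm, and bottomed. Next is the right pad.

```bash
python3 -m jog '[[[0,0,-0.025],[0,0,0]],[[0,0,-0.025],[0,0,0]],[[0,0.0325,0],[0,0,0]],[[0,0.0325,0],[0,0,0]],[[0,0.0325,0],[0,0,0]],[[0,0.0325,0],[0,0,0]],[[0,0,0],[0,0,0]],[[0,0,0],[0,0,0]]]' >/dev/null;python3 f.py; python3 w.py|sed -n 6,7p
python3 -m jog '[[[0.002,0,0.015],[0,0,0]],[[0,0,0.015],[0,0,0]],[[0,0,0.004],[0,0,0]],[[0,0,0.004],[0,0,0]],[[0,0,0],[0,0,0]],[[0,0,0],[0,0,0]]]' >/dev/null; python3 f.py
python3 -m jog '[[[0,0,0.002],[0,0,0]],[[0,0,0.002],[0,0,0]],[[0,0,0],[0,0,0]],[[0,0,0],[0,0,0]]]' >/dev/null; python3 f.py
python3 -m jog '[[[0,0,0.002],[0,0,0]],[[0,0,0.002],[0,0,0]],[[0,0,0],[0,0,0]],[[0,0,0],[0,0,0]]]' >/dev/null; python3 f.py
```

```text
11.6167 pos [ 0.564  -0.0393  0.106 ] zsd 8e-05 F [0.2211 0.125  0.0705] sd 0.48
R pad [ 0.5677 -0.0404  0.072 ] tool delta [0.0032 0.0024 0.0342]
R tag [ 0.6205 -0.029   0.11  ] tool delta [ 0.0572  0.0024 -0.0038]
12.4167 pos [ 0.5667 -0.0395  0.069 ] zsd 8e-05 F [0.2097 0.4969 1.3282] sd 0.46
13.05 pos [ 0.5664 -0.0396  0.0644] zsd 2e-05 F [1.2169 0.4129 1.9221] sd 0.72
13.6833 pos [ 0.5662 -0.0395  0.0603] zsd 4e-05 F [ 1.1413 -1.1308  2.6296] sd 0.25
```

```bash
python3 -m jog '[[[0,0,0.0025],[0,0,0]],[[0,0,0],[0,0,0]],[[0,0,0],[0,0,0]]]' >/dev/null; python3 f.py
python3 -m jog '[[[0,0,0.002],[0,0,0]],[[0,0,0],[0,0,0]],[[0,0,0],[0,0,0]]]' >/dev/null; python3 f.py
```

```text
14.2333 pos [ 0.5662 -0.0395  0.058 ] zsd 1e-05 F [-0.4119 -0.8157  5.5398] sd 0.28
14.7833 pos [ 0.5663 -0.0395  0.0576] zsd 2e-05 F [-6.4934  0.5211 19.0476] sd 0.5
```

The right pad is clearly softest at about 0.15 N/mm. I'll lift clear and move over its tag.

```bash
python3 -m jog '[[[0,0,-0.025],[0,0,0]],[[0,0,-0.025],[0,0,0]],[[0,0,-0.035],[0,0,0]],[[0.028,0.001,0],[0,0,0]],[[0.027,0,0],[0,0,0]],[[0,0,0],[0,0,0]],[[0,0,0],[0,0,0]],[[0,0,0],[0,0,0]]]' >/dev/null;python3 f.py; python3 w.py|sed -n 6,7p
python3 - <<'E'
from h import *
im=manip.get_image("wrist"); p=im["pixels"].copy(); print(proj(im,(.6205,-.029,.110)))
cv2.imwrite("pics/w2.png",p[:,:,::-1])
im=manip.get_image("scene"); p=cv2.resize(im["pixels"][190:300,215:370],None,fx=4,fy=4,interpolation=2)
cv2.imwrite("pics/s2.png",p[:,:,::-1])
E
```

```text
15.75 pos [ 0.619  -0.0288  0.1401] zsd 0.00044 F [-0.1303 -0.1347  0.1883] sd 0.28
R pad [ 0.5677 -0.0404  0.072 ] tool delta [-0.0532  0.0003  0.0687]
R tag [ 0.6205 -0.029   0.11  ] tool delta [0.0008 0.0002 0.0307]
[278.30395965 243.46675546]
```

View pics/w2.png

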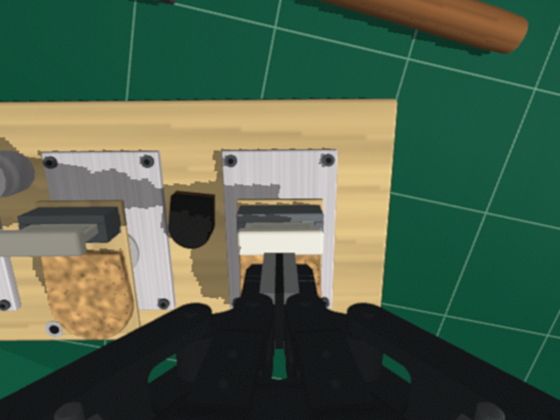

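View pics/s2.png

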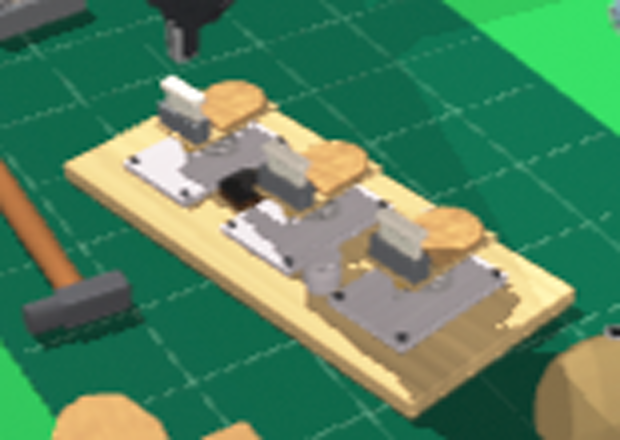

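All three tags still stand, and the tool is over the right bar: centre seen near (281,240), predicted (278,243). I'll push it down.

```bash
python3 -m jog '[[[0.001,0,0.013],[0,0,0]],[[0,0,0.012],[0,0,0]],[[0,0,0.004],[0,0,0]],[[0,0,0.004],[0,0,0]],[[0,0,0],[0,0,0]]]' >/dev/null;python3 f.py
python3 -m jog '[[[0,0,0.004],[0,0,0]],[[0,0,0.004],[0,0,0]],[[0,0,0.004],[0,0,0]],[[0,0,0],[0,0,0]]]' >/dev/null;python3 f.py
python3 -m jog '[[[0,0,0.004],[0,0,0]],[[0,0,0.004],[0,0,0]],[[0,0,0],[0,0,0]]]' >/dev/null;python3 f.py
```

```text
16.5667 pos [ 0.6212 -0.0287  0.1079] zsd 0.00051 F [ 0.1878 -0.1343  0.7914] sd 0.31
17.2 pos [ 0.6212 -0.0287  0.0958] zsd 0.00018 F [ 1.185  -0.6218  1.9813] sd 0.42
17.75 pos [ 0.6208 -0.0286  0.0875] zsd 0.0002 F [ 0.0088 -0.0577  2.2543] sd 0.59
```

```bash
python3 -m jog '[[[0,0,0.003],[0,0,0]],[[0,0,0.003],[0,0,0]],[[0,0,0],[0,0,0]]]' >/dev/null;python3 f.py
python3 -m jog '[[[0,0,0.0025],[0,0,0]],[[0,0,0],[0,0,0]],[[0,0,0],[0,0,0]]]' >/dev/null;python3 f.py
python3 -m jog '[[[0,0,0.0015],[0,0,0]],[[0,0,0],[0,0,0]],[[0,0,0],[0,0,0]]]' >/dev/null;python3 f.py
```

```text
18.3 pos [ 0.621  -0.0286  0.0816] zsd 0.00016 F [-0.568  -0.229   2.3805] sd 0.37
18.85 pos [ 0.6212 -0.0286  0.0794] zsd 3e-05 F [-0.115  -0.1527  3.0776] sd 0.33
19.4 pos [ 0.6212 -0.0287  0.0779] zsd 1e-05 F [-0.4096  0.0949  4.4024] sd 0.67
```

```bash
python3 -m jog '[[[0,0,0.0015],[0,0,0]],[[0,0,0.001],[0,0,0]],[[0,0,0],[0,0,0]],[[0,0,0],[0,0,0]]]' >/dev/null;python3 f.py
```

```text
20.0333 pos [ 0.6215 -0.0287  0.0771] zsd 2e-05 F [-5.2373  1.1641 14.9107] sd 0.22
```

It is hard against both stops: 15 N at z = 0.077, with 0.078 expected. Now I'll lift straight up and retreat.

```bash
python3 -m jog '[[[0,0,-0.01],[0,0,0]],[[0,0,-0.03],[0,0,0]],[[0,0,-0.04],[0,0,0]],[[0,0,-0.04],[0,0,0]],[[-0.035,0,0],[0,0,0]],[[-0.035,0,0],[0,0,0]],[[-0.035,0,0],[0,0,0]],[[0,0,0],[0,0,0]],[[0,0,0],[0,0,0]],[[0,0,0],[0,0,0]],[[0,0,0],[0,0,0]]]' >/dev/null;python3 f.py
python3 - <<'E'
from h import *
im=manip.get_image("wrist"); cv2.imwrite("pics/w3.png",im["pixels"][:,:,::-1])
print("up",proj(im,(.6205,-.029,.110)),"down",proj(im,(.6205,-.029,.092)))
im=manip.get_image("scene"); p=cv2.resize(im["pixels"][190:300,215:370],None,fx=4,fy=4,interpolation=2)
for M in [(.6205,-.029),(.5929,.0981),(.5653,.2251)]:
  print([ (proj(im,(*M,z))-[215,190])*4 for z in (.110,.092)])
cv2.imwrite("pics/s3.png",p[:,:,::-1])
E
```

```text
21.25 pos [ 0.5192 -0.0507  0.1952] zsd 0.00013 F [-0.1842  0.0311 -0.4575] sd 0.33
up [278.78941008  45.04422405] down [278.7854832   49.40082114]
[array([180.97658585,  87.13885444]), array([181.45554288, 104.12051353])]
[array([283.6357988 , 150.89284577]), array([283.46039097, 168.32692567])]
[array([397.44355057, 221.54752131]), array([396.46506367, 239.4341269 ])]
```

View pics/w3.png

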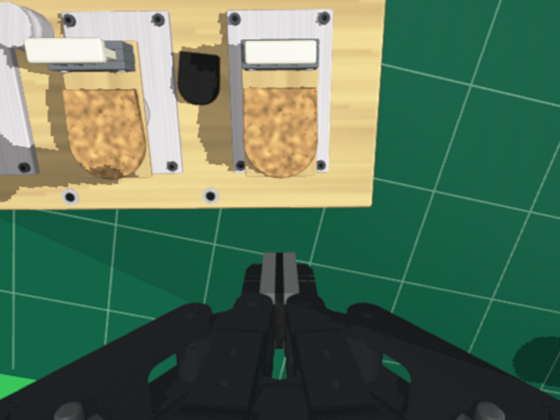

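View pics/s3.png

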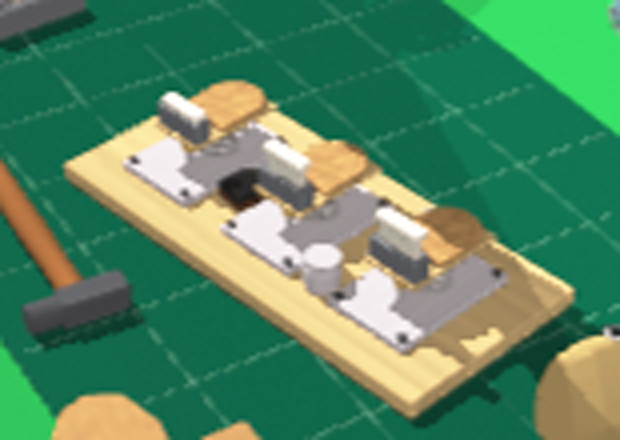

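The scene view shows the right tag (185,108) down on its guide. The middle (285,155) and left (400,230) tags stand with their plates showing. The tin and lift are where they were.

```bash
python3 -c "
from station import manip
print(manip.close_job())"
```

```text
the job is handed in; nothing more can be done
None
```

I pressed all three cushions to the bottom, left to right. The right one is clearly the softest, so I pushed its tag fully down, then handed the job in at about 21 s.

| Cushion | Spring rate | Force near the bottom |
|---|---|---|
| Left | about 0.5 N/mm | about 9 N |
| Middle | about 0.8 N/mm | about 13 N |
| Right | about 0.15 N/mm | about 3 N |

- **Tag push:** the right tag went down until the force rose to about 15 N at a height of 77 mm. I expected 78 mm with both tag and deck fully down.
- **Last checks:** the final pictures show the right bar seated on its guide and the other two tags still up. The rivet tin and heel lift look unmoved, and the gripper was clear of everything with about 0 N on it.
- **Failures or disagreements:** none of the checks failed or disagreed. The forces are averages of six noisy readings (0.2 to 0.7 N spread), with up to about 7 N of sideways force on the hardest presses. That is small against the difference between the springs.

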